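Open the stamp case and put the two clay stamps away in their nests

ROBOT

A 6-joint arm with a two-finger parallel gripper is mounted at the origin on the work surface. World frame = base frame: x ahead of the robot, y to its left, z up, the work surface at z = 0. Lengths are in mm, angles in rad, forces in N, time in s.
With the tool pointing down it reaches from about 350 to 775 mm from the base axis. Payload 7.3 kg.
Tool frame: the origin (TCP) lies at the very end of the fingers, on their centre line; the grasp point (between the pads) lies 19 mm behind it; z points along the fingers, y is the line along which they close (so a half turn about z gives the same grasp; the last joint's range is limited). The gripper opens to 92 mm and grips with 3 to 60 N. Pads are 19 mm wide; open, the fingers measure 130 mm over their backs; the gripper's body (75 mm by 190 mm) begins 47 mm behind the grasp point.
Start: joints at [1.1, 0.342, 1.524, -0, 1.275, -0.146], TCP at [167.523, 497.575, 226.741] pointing down, gripper open.
Joint ranges: [-2.53, 2.53], [-0.77, 2.02], [0.04, 2.7], [-1, 4.14], [0.28, 2.66], [-3.11, 3.11]. Speed limits (rad/s): [2.57, 2.57, 3.14, 3.14, 3.14, 3.14].

INTERFACE

Orientations are given as [roll, pitch, yaw] about the fixed x, y, z axes, in that order (R = Rz(yaw) Ry(pitch) Rx(roll)).
In Python, from plant import get_obs, optics, ticket, finder gives the robot as it stands.
- The arm moves only by the tool send_rows, never from a script. Its arguments are lists of equal length, an entry for each row: "offset": the shift along the tool's x, y, z scaled (see below), a list of three; "delta_rot": the turn, a rotation vector about the tool's x, y, z scaled (see below), a list of three. In form: {"offset": [[dx, dy, dz], ...], "delta_rot": [[rx, ry, rz], ...]}. A call has 1 to 8 rows; each row is the pose to reach, as a shift and turn from the pose commanded when the call began, along the tool's axes at that moment, turning the shorter way round; what a row does not reach only later rows make up. The controller multiplies each number of a shift by 120 mm and each number of a turn by 360 degrees. A row lasts 1/8 s, in which the tool goes at most 62.5 mm and 10.7 degrees, less where a joint would pass 70% of its speed; a pose out of reach is approached as far as the arm can. A call with a number of a shift or a turn outside -1 to 1 is refused whole. A call with a gripper value outside its range is refused whole. "grip" is the opening, from 0 (shut) to 1 (fully open), set as the call begins (left out, the last holds). The fingers move at their own pace and stop on an object; the grip force is fixed at half the most. Time passes only in rows, so rows that repeat a pose let the fingers close. It gives the time, the measured TCP pose, the force, the opening and the grip force at its end, in the units of the state.
- get_obs(): the state, without advancing time (a new reading comes with each control period).
- optics.capture(name): name is "scene" or "top" or "wrist"; returns the picture (400x640x3 uint8, red, green, blue); there is no depth.
- optics.get_calibration(name): a dict with "fx", "fy", "cx", "cy" (pixels), "world_from_camera" (4x4, takes a point from camera to world coordinates). Camera axes: x right, y down, z forward; pixel columns grow to the right and rows downward; lengths in mm; the calibration is good to about 2 mm. A picture is of the moment at which its call begins: read the wrist's pose just before it. get_calibration takes no time and is no camera call; for the wrist camera it gives the pose at the moment of the call.
- ticket.close_job(): hands the job in; it is judged then, once.
Trained networks look in the newest picture that a camera, given by its name, has taken for a name from the list of things; names that differ only in an ending like _2 or _b are one class to them, and where a whole thing is asked for, a point or a joint stands for the part that bears it (a point fixed in the world has none). Each returns a list of dicts, best first, with "confidence" (0 to 1); they miss things now and then, are a little off and sometimes report something else, mostly with a low value. They report only what shows in the picture. A call takes as long as a camera call. They do not tell look-alikes from the thing itself.
- finder.boxes_of(target, camera): "box" ([left, top, right, bottom] in pixels, round what is visible of it).
- finder.silhouettes(target, camera): "region" (400x640 bool, what is visible of it) and "box" ([left, top, right, bottom] in pixels, round what is visible of it).
- finder.pinpoint(target, camera): "uv" ([column, row] in pixels: a listed point, or the origin of a listed thing).
The state is a dict: "time": time; "joint_positions": joint angles; "dq": joint speeds; "tau": joint torques, N m; "tool_pos": TCP position; "tcp_rot": TCP orientation; "contact_force": force on the tool from outside, world axes, zero at the start; "moment": the same for the moment, N m; "grip_width": finger opening in mm; "finger_force": force on a finger pad.
Only numpy, scipy, OpenCV 4.12 (cv2) and the standard library are available. Lean on these libraries where they do the work, as an engineer would, in place of code of your own. Each camera call takes 0.05 s, during which the arm holds its last target. There are 200 camera calls.

TASK

Lift the lid of the wooden stamp case by its pull loop and open it fully, past upright, until it rests on its stop. Then set the two wooden clay stamps into their matching nests in the case, the round one in the round nest and the rectangular one in the rectangular nest, each seated flat on the bottom of its nest with its handle up. Leave the lid open and everything else on the bench where it is.

Things in the scene. Friction and masses are not known exactly. Their poses are not given: they have to be found in the camera images.
- case: Dark wooden case fixed to the bench: 150 deep (its x), 280 wide (its y), 85 high without lid, walls 8 thick. Origin: centre of its underside; -x is its front (robot side), +x its hinge side, z up. Inside, side by side along y, lie two nest blocks, tops 38 above the bench, 47 below the rim; which is on which side varies.
- lid (a joint): Hinge (rad): 0 closed, 1.8 on its stop, 13 degrees past upright. Turns about the case's +y through lid_hinge; the front edge rises and goes over to +x. Wooden board 150 x 280 x 10, about 0.35 kg. Nearly free: let go before upright it falls shut, clearly past upright it leans on to its stop and stays. Open, it stands like a wall along the back rim: keep the gripper clear of it.
- lid_hinge (a point): Middle of the lid's hinge line, on the back (+x) top rim of the case, 86 above the bench. Does not move when the lid turns.
- lid_handle (a point): Middle of the bar of the steel pull loop, which sticks out forwards from the lid's front edge in the lid's plane: bar 12 thick, 110 long, along the case's y, 45 in front of the lid edge, 195 from the hinge line, 90 above the bench when closed. Open space under and behind it. Pinch it from above, fingers in front and behind; it can turn between them, so the tool may stay vertical.
- round_stamp: Wooden hand stamp, standing loose: round base 66 across and 22 high, on it an upright round handle 26 across; 60 high in all, 0.14 kg nominal. Origin: centre of its underside, z up.
- rect_stamp: Wooden hand stamp, standing loose: rectangular base 90 (its x) x 46 (its y) x 22 high, on it a handle bar 60 (x) x 20 (y); 60 high in all, 0.16 kg nominal. Origin: centre of its underside, z up.
- round_nest_hole0 (a point): Centre of the mouth of the round nest, on the nest block's top face: 74 across, 18 deep. Its axes are parallel to the case's. Hidden under the lid until it is open.
- rect_nest_hole0 (a point): Centre of the mouth of the rectangular nest, on the nest block's top face: 98 long along the case's x, 54 wide along its y, 18 deep. Its axes are parallel to the case's. The stamp fits either way round. Hidden under the lid until it is open.
- maquette: Bystander, leave alone: clay head on a 90 mm square dark wooden base, 150 tall (mm). Origin: middle of its underside.
- jar: Bystander, leave alone: short glass jar with steel cap, 64 across, 72 tall (mm). Origin: middle of its underside.
- knife: Bystander, leave alone: modelling knife lying flat, 170 long, 12 high (mm). Origin: on its underside near the middle of its length; x runs along it.
- brush: Bystander, leave alone: brush lying flat, about 170 long (mm). Origin: on its underside near the middle of its length; x runs along it.
- tile: Bystander, leave alone: terracotta tile 90 x 90 x 16 (mm). Origin: middle of its underside.
- mug: Bystander, leave alone: blue ceramic mug, 80 across, 90 tall (mm). Origin: middle of its underside.
- bottle: Bystander, leave alone: grey plastic bottle, 64 across, 190 tall (mm). Origin: middle of its underside.
There are look-alikes about, which are no part of the job. What is shaped like the rect_stamp but green or red is not meant.

How it is judged (in metres and radians):
On the way:
1. the lid is open and rests on its stop (value of joint lid above 1.72 rad and velocity of joint lid below 0.1 rad/s), for 0.2 s.
At the end, for the whole second after the job is handed in: The lid is open on its stop (joint above 1.72 rad) and each stamp lies at rest in the nest of its own shape: upright within 0.1 rad, centred within 8 mm, its underside between 13 and 24 mm below the nest's mouth (value of joint lid above 1.72 rad and horizontal distance between round_stamp and round_nest_hole0 below 0.008 m and z of round_stamp in the frame of round_nest_hole0 between -0.024 and -0.013 m and angle between each of round_stamp, rect_stamp's own z axis and vertical below 0.1 rad and linear speed of each of round_stamp, rect_stamp below 0.02 m/s and horizontal distance between rect_stamp and rect_nest_hole0 below 0.008 m and z of rect_stamp in the frame of rect_nest_hole0 between -0.024 and -0.013 m); the robot touches nothing.
It fails at once if a bystander is pushed more than 40 mm from its place or knocked over (distance of any of maquette, jar, knife, brush, tile, mug, bottle from where it was at the start of the episode above 0.04 m or angle between any of maquette, jar, mug, bottle's own z axis and vertical above 0.6 rad).
It also fails if it takes over 72 s, if anything falls off the work surface, if the arm or the gripper's body presses on something with over 40 N, if the wrist force passes 120 N, or if a joint passes its speed limit or range.

## Working session

There is one attempt and no reset: what is moved stays moved. The work goes in short steps, Python scripts to look and compute and a tool call to move; the robot and the scene stay as the last step left them, time stands still between calls to the robot, and variables do not carry over. Pictures are saved under pics/ and viewed, at most 14 in all, crops included, and the job is handed in when it is done.

Besides the shell and the picture viewer there is one more tool, called after "Call:" as a command line: name --argument value ..., lists and objects as JSON in quotes. send_rows: Moves the arm, as the interface text tells. Its arguments: {"type":"object","properties":{"offset":{"type":"array"},"delta_rot":{"type":"array"},"grip":{"type":"number"}},"required":["offset","delta_rot"]}

```bash
mkdir -p pics; cat > h.py <<'E'
import numpy as np, cv2
from scipy.spatial.transform import Rotation as R
from plant import get_obs, optics, ticket, finder
def save(cam,name):
    im=optics.capture(cam); cv2.imwrite('pics/'+name,im[:,:,::-1]); return im
def ray(cam,uv,z,cal=None):
    c=cal or optics.get_calibration(cam); T=np.array(c['world_from_camera'])
    d=T[:3,:3]@np.array([(uv[0]-c['cx'])/c['fx'],(uv[1]-c['cy'])/c['fy'],1]); o=T[:3,3]
    return (o+d*(z-o[2])/d[2]).round(1)
def proj(cam,p):
    c=optics.get_calibration(cam); T=np.linalg.inv(np.array(c['world_from_camera']))
    q=T[:3,:3]@np.array(p)+T[:3,3]; return np.array([c['fx']*q[0]/q[2]+c['cx'],c['fy']*q[1]/q[2]+c['cy']]).round(1)
def rel(pos,rpy=None):
    s=get_obs(); Rt=R.from_euler('xyz',s['tcp_rot']); 
    o=Rt.inv().apply(np.array(pos)-s['tool_pos'])/120
    r=(Rt.inv()*R.from_euler('xyz',rpy)).as_rotvec()/(2*np.pi) if rpy is not None else np.zeros(3)
    return o.round(4),r.round(4)
E
python3 - <<'E'
from h import *
s=get_obs(); print(s)
a=save('top','top0.png')
for n,z in [('lid_handle',90),('lid_hinge',86),('case',0),('round_stamp',0),('rect_stamp',0)]:
    for d in finder.pinpoint(n,'top'): print(n,'top',np.round(d['uv']),round(d['confidence'],2),ray('top',d['uv'],z))
b=save('scene','scene0.png')
for n,z in [('lid_handle',90),('lid_hinge',86),('round_stamp',0),('rect_stamp',0)]:
    for d in finder.pinpoint(n,'scene'): print(n,'scene',np.round(d['uv']),round(d['confidence'],2),ray('scene',d['uv'],z))
cv2.imwrite('pics/both.png',cv2.resize(np.vstack([a,b])[:,:,::-1],(480,600)))
E
```

```text
{'time': 0.0, 'joint_positions': array([ 1.09998346e+00,  3.42718387e-01,  1.52501257e+00, -4.14631094e-05,
        1.27539330e+00, -1.45976421e-01]), 'dq': array([ 0.00047099,  0.00016391,  0.00019226, -0.00078674, -0.00150038,
       -0.00326568]), 'tau': array([-2.88789033e-04, -4.31228793e+01, -2.44219315e+01,  7.17765070e-02,
        5.58810204e-02, -7.15042916e-05]), 'tool_pos': array([167.34901432, 497.18562858, 226.04876663]), 'tcp_rot': array([-3.14007158e+00, -1.83556660e-04,  2.81676817e+00]), 'contact_force': array([-0.6251282 ,  0.08429608,  0.04895453]), 'moment': array([-0.07047544, -0.01868834,  0.01197946]), 'finger_force': 0.0, 'grip_width': 91.51946199346644}
lid_handle top [290. 234.] 0.84 [441.6  97.1  90. ]
lid_handle top [184. 174.] 0.22 [618.5 396.2  90. ]
lid_hinge top [276. 167.] 0.82 [634.4 131.9  86. ]
case top [284. 192.] 0.89 [569.5 119.7   0. ]
round_stamp top [433. 230.] 0.72 [ 441.8 -336.5    0. ]
round_stamp top [466. 192.] 0.4 [ 553.8 -443.3    0. ]
rect_stamp top [362. 177.] 0.95 [ 608.5 -122.3    0. ]
rect_stamp top [403. 176.] 0.77 [ 607.6 -250.     0. ]
rect_stamp top [378. 278.] 0.61 [ 298.  -163.4    0. ]
lid_handle scene [318. 171.] 0.92 [437.8  83.9  90. ]
lid_handle scene [355. 217.] 0.68 [665.1  39.5  90. ]
lid_hinge scene [373. 198.] 0.85 [630.3 131.9  86. ]
round_stamp scene [189. 255.] 0.82 [ 453.2 -341.7    0. ]
rect_stamp scene [295. 253.] 0.65 [ 608.6 -110.8    0. ]
rect_stamp scene [226. 200.] 0.56 [ 295.2 -165.3    0. ]
rect_stamp scene [189. 254.] 0.45 [ 450.5 -340.4   -0. ]
```

View pics/top0.png

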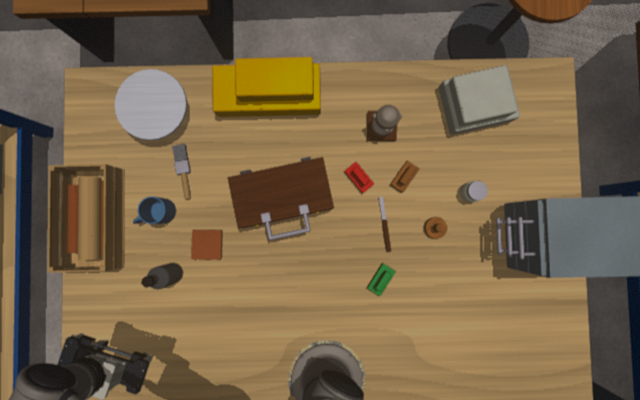

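View pics/scene0.png

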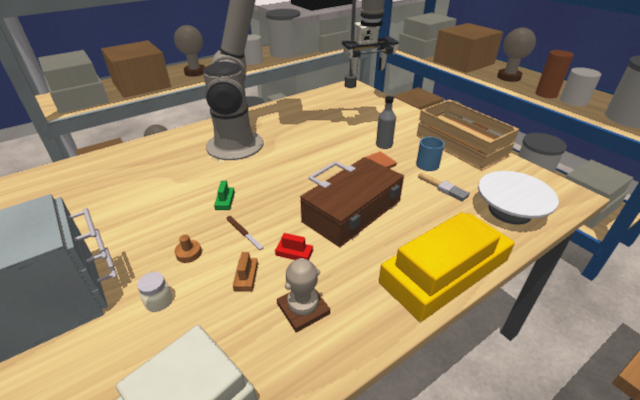

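The top view shows the case at about (281,194), its loop bar near (288,235), the brown rect stamp at (404,176) and the round stamp at (435,228). The red and green ones are decoys. Next I go above the handle for a wrist view.

```bash
python3 - <<'E'
from h import *
print(rel([425,95,290],[np.pi,0,1.76]))
E
```

```text
(array([-3.104 , -2.4946, -0.5274]), array([ 0.    , -0.    ,  0.1682]))
```

Call:
send_rows --offset '[[-0.4, -0.3, -0.25], [-0.78, -0.62, -0.5], [-0.78, -0.62, -0.5]]' --delta_rot '[[0, 0, 0], [0, 0, 0], [0, 0, 0]]'

```text
time: 0.92
tool_pos: [234.2, 395.8, 288.8]
tcp_rot: [3.138, 0.002, 2.814]
contact_force: [0.2, -0.1, 0.3]
grip_width: 92.4
finger_force: 0.0
```

Call:
send_rows --offset '[[-0.4, -0.31, 0], [-0.78, -0.62, 0], [-0.78, -0.62, 0]]' --delta_rot '[[0, 0, 0], [0, 0, 0], [0, 0, 0]]'

```text
time: 1.3
tool_pos: [298.9, 294.6, 286.4]
tcp_rot: [-3.141, 0.0, 2.811]
contact_force: [-0.2, -0.4, 0.0]
grip_width: 91.4
finger_force: 0.0
```

Call:
send_rows --offset '[[-0.4, -0.31, 0], [-0.78, -0.62, 0], [-0.78, -0.62, 0]]' --delta_rot '[[0, 0, 0], [0, 0, 0], [0, 0, 0]]'

```text
time: 1.68
tool_pos: [363.8, 194.9, 286.3]
tcp_rot: [-3.141, -0.0, 2.812]
contact_force: [-0.3, 0.8, 0.4]
grip_width: 91.8
finger_force: 0.0
```

Call:
send_rows --offset '[[-0.4, -0.31, 0], [-0.77, -0.62, 0], [-0.77, -0.62, 0], [-0.77, -0.62, 0], [-0.77, -0.62, 0], [-0.77, -0.62, 0], [-0.77, -0.62, 0], [-0.77, -0.62, 0]]' --delta_rot '[[0, 0, 0.028], [0, 0, 0.056], [0, 0, 0.084], [0, 0, 0.112], [0, 0, 0.14], [0, 0, 0.168], [0, 0, 0.168], [0, 0, 0.168]]'

```text
time: 2.68
tool_pos: [426.0, 97.6, 286.6]
tcp_rot: [-3.141, -0.0, 1.766]
contact_force: [0.8, 0.3, -0.7]
grip_width: 92.0
finger_force: 0.0
```

```bash
python3 - <<'E'
from h import *
s=get_obs(); print(s['time'],s['tool_pos'],s['tcp_rot'],s['joint_positions'])
c=optics.get_calibration('wrist'); print(np.array(c['world_from_camera']).round(2),c['fx'])
a=save('wrist','w0.png')
for n,z in [('lid_handle',90),('lid_hinge',86)]:
    for d in finder.pinpoint(n,'wrist'): print(n,np.round(d['uv']),round(d['confidence'],2),ray('wrist',d['uv'],z))
E
```

```text
2.675 [426.03357724  97.55545752 286.56178486] [-3.14136179e+00 -4.50885516e-04  1.76613162e+00] [ 4.90926939e-02  1.33281295e-01  1.63470454e+00  4.20556865e-04
  1.37390094e+00 -1.46324988e-01]
[[ 9.8000e-01  1.9000e-01  5.0000e-02  4.1157e+02]
 [ 1.9000e-01 -9.4000e-01 -2.7000e-01  1.7053e+02]
 [-0.0000e+00  2.7000e-01 -9.6000e-01  4.4468e+02]
 [ 0.0000e+00  0.0000e+00  0.0000e+00  1.0000e+00]] 290.075715382955
lid_handle [340. 185.] 0.75 [444.4  98.2  90. ]
lid_hinge [492. 187.] 0.9 [634.1 131.3  86. ]
```

View pics/w0.png

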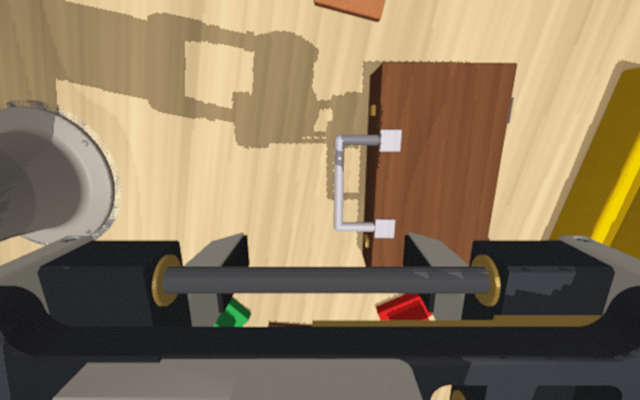

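The wrist view shows the bar running from (339,140) to (339,228), and the lid's top-left and top-right corners at about (384,63) and (516,64).

```bash
python3 - <<'E'
from h import *
a=ray('wrist',(338.5,141),90);b=ray('wrist',(338.5,226),90);print(a,b,np.linalg.norm(a-b),np.arctan2(-(a-b)[0],(a-b)[1]), (a+b)/2)
c=ray('wrist',(384,63),96);d=ray('wrist',(516,64),96);print(c,d,np.linalg.norm(c-d),np.arctan2((d-c)[1],(d-c)[0]))
# hull of lid in top: minAreaRect
for cam in('wrist','top'):
  if cam=='top': optics.capture('top')
  for s in finder.silhouettes('case',cam)[:1]:
    cs,_=cv2.findContours(s['region'].astype(np.uint8),0,1); k=max(cs,key=cv2.contourArea)[:,0]
    w=np.array([ray(cam,p,90)[:2] for p in k],np.float32); print(cam,s['confidence'],cv2.minAreaRect(w))
h=np.array([442,97.8,90]);hg=np.array([634.2,131.5,86]);print(np.arctan2(33.7,192.2))
print(rel([443,98,150],[np.pi,0,1.76]))
E
```

```text
[431.2 149.9  90. ] [453.1  43.8  90. ] 108.3366050788006 0.20355044230155225 [442.15  96.85  90.  ]
[462.9 242.1  96. ] [605.7 268.7  96. ] 145.25632516348477 0.1841638179262922
wrist 0.95 ((533.908935546875, 130.04896545410156), (204.88250732421875, 252.63888549804688), 10.250130653381348)
top 0.68 ((541.4755249023438, 119.57471466064453), (208.64584350585938, 287.08258056640625), 9.879578590393066)
0.1735737876940126
(array([-0.0144,  0.1395,  1.1394]), array([ 0.    , -0.    ,  0.0003]))
```

Call:
send_rows --offset '[[-0.01, 0.13, 0.5], [-0.01, 0.13, 1.0], [-0.01, 0.13, 1.0], [-0.01, 0.13, 1.0], [-0.01, 0.13, 1.0]]' --delta_rot '[[0, 0, 0.001], [0, 0, 0.002], [0, 0, 0.002], [0, 0, 0.002], [0, 0, 0.002]]' --grip 0.37

```text
time: 3.6
tool_pos: [443.4, 98.3, 169.2]
tcp_rot: [3.137, 0.001, 1.749]
contact_force: [0.1, -1.3, 0.7]
grip_width: 46.1
finger_force: 0.0
```

```bash
python3 - <<'E'
from h import *
a=save('wrist','w1.png'); s=get_obs(); print(s['tool_pos'],s['tcp_rot'],s['grip_width'])
for n,z in [('lid_handle',90),('lid_hinge',86)]:
    for d in finder.pinpoint(n,'wrist'): print(n,np.round(d['uv']),round(d['confidence'],2),ray('wrist',d['uv'],z))
print(rel([442.5,97.5,71],[np.pi,0,1.756]))
E
```

```text
[443.15208355  98.29521927 168.92278754] [3.13709330e+00 4.81459188e-04 1.74877482e+00] 42.71156930238796
lid_handle [326. 210.] 0.62 [442.6  99.2  90. ]
lid_hinge [550. 206.] 0.56 [632.9 135.9  86. ]
(array([-0.0059, -0.0041,  0.81  ]), array([ 0.0005,  0.    , -0.0012]))
```

View pics/w1.png

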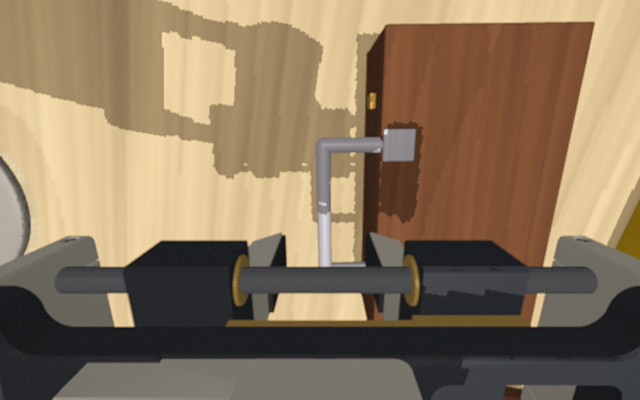

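The bar sits midway between the fingers, at column 323–325. I descend and close on it.

Call:
send_rows --offset '[[0, 0, 0.3], [0, 0, 0.55], [0, 0, 0.7], [0, 0, 0.8], [0, 0, 0.8], [0, 0, 0.8]]' --delta_rot '[[0, 0, 0], [0, 0, 0], [0, 0, 0], [0, 0, 0], [0, 0, 0], [0, 0, 0]]'

```text
time: 4.5
tool_pos: [442.4, 98.3, 71.5]
tcp_rot: [3.14, 0.0, 1.749]
contact_force: [0.8, -0.1, 0.3]
grip_width: 34.3
finger_force: 0.0
```

Call:
send_rows --offset '[[0, 0, 0], [0, 0, 0], [0, 0, 0], [0, 0, 0], [0, 0, 0], [0, 0, 0]]' --delta_rot '[[0, 0, 0], [0, 0, 0], [0, 0, 0], [0, 0, 0], [0, 0, 0], [0, 0, 0]]' --grip 0

```text
time: 5.25
tool_pos: [442.2, 98.3, 71.0]
tcp_rot: [3.141, 0.0, 1.749]
contact_force: [0.8, 0.9, 4.4]
grip_width: 10.8
finger_force: 30.0
```

```bash
python3 - <<'E'
from h import *
s=get_obs(); print(s['tool_pos'],s['tcp_rot'],s['contact_force'])
# arc: in tool axes: y=+case x, z down
L=np.hypot(195,4); a0=np.arctan2(4,195)
for t in np.arange(0,1.81,.15):
    f=lambda q:np.array([-L*np.cos(q+a0),L*np.sin(q+a0)])
    d=(f(t)-f(0)); print(round(t,2),(d/120*[1,-1]).round(3))
E
```

```text
[442.16215401  98.25482137  70.97582024] [3.14064537e+00 2.93928615e-05 1.74869066e+00] [0.78087797 0.888124   4.37342978]
0.0 [ 0. -0.]
0.15 [ 0.023 -0.242]
0.3 [ 0.082 -0.479]
0.45 [ 0.176 -0.704]
0.6 [ 0.303 -0.912]
0.75 [ 0.459 -1.099]
0.9 [ 0.641 -1.26 ]
1.05 [ 0.845 -1.393]
1.2 [ 1.067 -1.493]
1.35 [ 1.302 -1.56 ]
1.5 [ 1.543 -1.59 ]
1.65 [ 1.787 -1.584]
1.8 [ 2.027 -1.542]
```

Call:
send_rows --offset '[[0.007, 0, -0.122], [0, 0.023, -0.242], [0, 0.048, -0.362], [0, 0.082, -0.479], [0, 0.125, -0.594], [0, 0.176, -0.704], [0, 0.237, -0.811], [0.002, 0.303, -0.912]]' --delta_rot '[[0, 0, 0], [0, 0, 0], [0, 0, 0], [0, 0, 0], [0, 0, 0], [0, 0, 0], [0, 0, 0], [0, 0, 0]]'

```text
time: 6.25
tool_pos: [475.9, 104.8, 179.4]
tcp_rot: [-3.137, -0.0, 1.749]
contact_force: [-0.7, -0.7, -3.5]
grip_width: 10.7
finger_force: 30.0
```

```bash
python3 - <<'E'
from h import *
s=get_obs(); print(s['tool_pos'],s['tcp_rot'],s['contact_force'],s['finger_force'])
L=np.hypot(195,4); a0=np.arctan2(4,195)
f=lambda q:np.array([-L*np.cos(q+a0),L*np.sin(q+a0)])
for t0,ts in((.6,np.arange(.675,1.21,.075)),(1.2,np.arange(1.275,1.8,.075))):
    print([tuple(((f(t)-f(t0))/120*[1,-1]).round(3)) for t in ts])
E
```

```text
[475.90725433 104.77637467 179.41635634] [-3.13668908e+00 -4.72596318e-04  1.74873795e+00] [-0.69555238 -0.69831179 -3.45236208] 29.981118142604828
[(np.float64(0.075), np.float64(-0.096)), (np.float64(0.156), np.float64(-0.187)), (np.float64(0.244), np.float64(-0.271)), (np.float64(0.338), np.float64(-0.349)), (np.float64(0.438), np.float64(-0.419)), (np.float64(0.543), np.float64(-0.481)), (np.float64(0.652), np.float64(-0.536)), (np.float64(0.765), np.float64(-0.582))]
[(np.float64(0.116), np.float64(-0.038)), (np.float64(0.234), np.float64(-0.066)), (np.float64(0.355), np.float64(-0.086)), (np.float64(0.476), np.float64(-0.097)), (np.float64(0.598), np.float64(-0.098)), (np.float64(0.72), np.float64(-0.091)), (np.float64(0.84), np.float64(-0.074)), (np.float64(0.959), np.float64(-0.048))]
```

Call:
send_rows --offset '[[0, 0.075, -0.096], [0, 0.156, -0.187], [0, 0.244, -0.271], [0, 0.338, -0.349], [0, 0.438, -0.419], [0, 0.543, -0.481], [0, 0.652, -0.536], [0.005, 0.765, -0.582]]' --delta_rot '[[0, 0, 0], [0, 0, 0], [0, 0, 0], [0, 0, 0], [0, 0, 0], [0, 0, 0], [0, 0, 0], [0, 0, 0]]'

```text
time: 7.25
tool_pos: [566.7, 122.1, 250.7]
tcp_rot: [-3.139, -0.001, 1.749]
contact_force: [-4.8, 0.1, 6.5]
grip_width: 10.9
finger_force: 30.0
```

Call:
send_rows --offset '[[0, 0.116, -0.038], [0, 0.234, -0.066], [0, 0.355, -0.086], [0, 0.476, -0.097], [0, 0.598, -0.098], [0, 0.72, -0.091], [0.005, 0.84, -0.074], [0.005, 0.87, -0.068]]' --delta_rot '[[0, 0, 0], [0, 0, 0], [0, 0, 0], [0, 0, 0], [0, 0, 0], [0, 0, 0], [0, 0, 0], [0, 0, 0]]'

```text
time: 8.25
tool_pos: [670.3, 141.4, 257.1]
tcp_rot: [-3.14, -0.001, 1.749]
contact_force: [-0.8, 2.4, -0.3]
grip_width: 11.2
finger_force: 30.0
```

```bash
python3 - <<'E'
from h import *
s=get_obs(); print(s['tool_pos'],s['tcp_rot'],s['contact_force'],s['finger_force'])
print(proj('top',[640,135,86]))
E
```

```text
[670.28333791 141.37323952 257.14066744] [-3.13964275e+00 -1.01358660e-03  1.74922208e+00] [-0.75359771  2.42709749 -0.26446722] 30.028252601623535
[275.3 164.9]
```

Call:
send_rows --offset '[[0, 0, 0], [0, 0, 0], [0, 0, 0], [0, 0, 0], [0, 0, -0.15], [0, 0, -0.4], [0, 0, -0.6], [0, 0, -0.6]]' --delta_rot '[[0, 0, 0], [0, 0, 0], [0, 0, 0], [0, 0, 0], [0, 0, 0], [0, 0, 0], [0, 0, 0], [0, 0, 0]]' --grip 0.55

```text
time: 9.25
tool_pos: [671.0, 140.8, 332.4]
tcp_rot: [3.137, 0.0, 1.749]
contact_force: [-0.7, 1.7, 0.3]
grip_width: 50.3
finger_force: 0.0
```

```bash
python3 - <<'E'
from h import *
s=get_obs(); print(s['tool_pos'],s['joint_positions'])
a=save('top','top1.png')
def q(cam,l):
  for n,z in l:
    for d in finder.pinpoint(n,cam): print(cam,n,np.round(d['uv'],1),round(d['confidence'],2),ray(cam,d['uv'],z))
q('top',[('round_nest_hole0',38),('rect_nest_hole0',38),('lid_handle',276),('round_stamp',0),('rect_stamp',0)])
b=save('scene','scene1.png'); q('scene',[('lid_handle',276),('lid_hinge',86)])
cv2.imwrite('pics/m1.png',np.vstack([a[100:300,150:550],b[100:300,150:550]])[:,:,::-1])
E
```

```text
[671.01254735 140.77759469 332.42537452] [ 9.51257122e-02  6.29102577e-01  7.71903317e-01  2.17034823e-05
  1.73589120e+00 -8.26708065e-02]
top round_stamp [433.8 227.4] 0.76 [ 448.2 -338.9    0. ]
top rect_stamp [402.6 177.1] 0.71 [ 605.5 -248.4    0. ]
top rect_stamp [357.7 178. ] 0.61 [ 606.  -109.6    0. ]
top rect_stamp [380.7 280.2] 0.57 [ 291.4 -170.8    0. ]
scene lid_handle [396.2 146.2] 0.72 [685.3 135.8 276. ]
scene lid_handle [298.9 308.9] 0.53 [ 932.5 -293.   276. ]
```

View pics/m1.png

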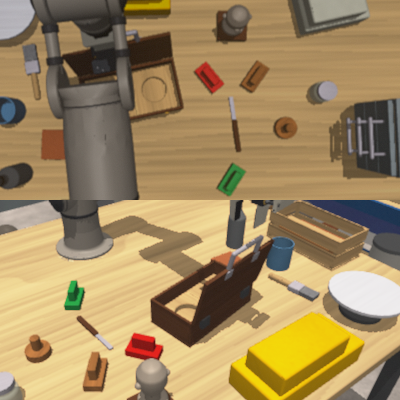

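Call:
send_rows --offset '[[-0.15, -0.45, 0], [-0.34, -0.91, 0], [-0.34, -0.91, 0], [-0.34, -0.91, 0], [-0.34, -0.91, 0]]' --delta_rot '[[0, 0, -0.026], [0, 0, -0.052], [0, 0, -0.078], [0, 0, -0.104], [0, 0, -0.104]]'

```text
time: 10.32
tool_pos: [570.1, 81.2, 330.3]
tcp_rot: [3.141, 0.0, 2.401]
contact_force: [1.1, -0.2, -1.0]
grip_width: 50.4
finger_force: 0.0
```

Call:
send_rows --offset '[[-0.21, -0.41, 0], [-0.42, -0.82, 0], [-0.42, -0.82, 0]]' --delta_rot '[[0, 0, 0], [0, 0, 0], [0, 0, 0]]'

```text
time: 10.7
tool_pos: [540.5, -28.3, 330.2]
tcp_rot: [-3.141, 0.0, 2.394]
contact_force: [1.3, -0.0, -0.1]
grip_width: 50.5
finger_force: 0.0
```

Call:
send_rows --offset '[[-0.21, -0.41, 0], [-0.42, -0.82, 0], [-0.42, -0.82, 0]]' --delta_rot '[[0, 0, 0], [0, 0, 0], [0, 0, 0]]'

```text
time: 11.08
tool_pos: [511.7, -134.3, 329.9]
tcp_rot: [-3.141, -0.0, 2.395]
contact_force: [0.1, 0.2, -0.4]
grip_width: 50.5
finger_force: 0.0
```

Call:
send_rows --offset '[[-0.21, -0.41, 0], [-0.42, -0.82, 0.47], [-0.42, -0.82, 0.47]]' --delta_rot '[[0, 0, 0], [0, 0, 0], [0, 0, 0]]'

```text
time: 11.45
tool_pos: [482.2, -238.6, 271.0]
tcp_rot: [-3.141, -0.005, 2.399]
contact_force: [0.3, 0.9, -0.4]
grip_width: 50.3
finger_force: 0.0
```

Call:
send_rows --offset '[[-0.21, -0.41, 0.2], [-0.42, -0.82, 0.47], [-0.42, -0.82, 0.47], [-0.42, -0.82, 0.47], [-0.42, -0.82, 0.47]]' --delta_rot '[[0, 0, 0], [0, 0, 0], [0, 0, 0], [0, 0, 0], [0, 0, 0]]'

```text
time: 12.08
tool_pos: [455.3, -344.0, 218.6]
tcp_rot: [3.141, 0.002, 2.404]
contact_force: [-0.4, -0.2, -0.3]
grip_width: 50.7
finger_force: 0.0
```

```bash
cat >> h.py <<'E'
def q(cam,l):
  out={}
  for n,z in l:
    for i,d in enumerate(finder.pinpoint(n,cam)):
      p=ray(cam,d['uv'],z); print(cam,n,np.round(d['uv'],1),round(d['confidence'],2),p)
E
python3 - <<'E'
from h import *
s=get_obs(); print(s['time'],s['tool_pos'],s['tcp_rot'])
a=save('wrist','w2.png'); q('wrist',[('round_stamp',0)])
b=optics.capture('top'); q('top',[('round_nest_hole0',38),('rect_nest_hole0',38),('rect_stamp',0),('lid_handle',276),('round_stamp',0)])
cv2.imwrite('pics/m2.png',np.vstack([a[:300],cv2.resize(b[120:270,200:520],(640,300))])[:,:,::-1])
E
```

```text
12.075 [ 455.2569797  -343.96322822  218.61059394] [3.14104612e+00 1.95092612e-03 2.40388889e+00]
wrist round_stamp [325.1 173.5] 0.76 [ 449.1 -339.5    0. ]
top round_nest_hole0 [303.7 192.5] 0.59 [562.1  56.7  38. ]
top round_nest_hole0 [433.3 224.8] 0.23 [ 456.6 -327.    38. ]
top rect_nest_hole0 [259.5 201.2] 0.85 [539.2 189.2  38. ]
top rect_stamp [360.  178.8] 0.95 [ 603.3 -116.6    0. ]
top rect_stamp [402.6 176.1] 0.93 [ 608.6 -248.5    0. ]
top rect_stamp [382.2 276.7] 0.78 [ 301.9 -175.7    0. ]
top lid_handle [264.4 137.2] 0.69 [680.1 139.7 276. ]
top lid_handle [401.1 178.1] 0.27 [ 573.1 -187.1  276. ]
top lid_handle [304.9 190.4] 0.17 [548.9  44.7 276. ]
top round_stamp [434.6 227.4] 0.88 [ 448.1 -341.3    0. ]
top round_stamp [170.6 269.7] 0.53 [338.5 469.1   0. ]
```

View pics/m2.png

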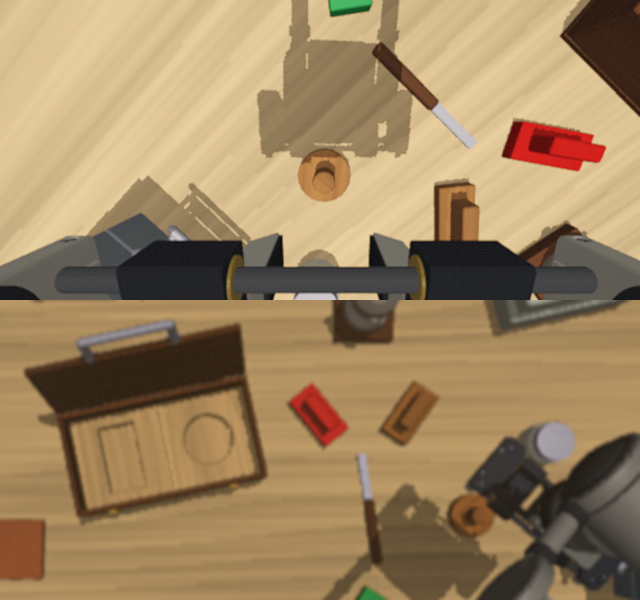

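The lid stands open on its stop. The round nest is on the right, near (562,57), and the rect nest on the left, near (539,189). Next is the round stamp, seen at (325,173) in the wrist view.

```bash
python3 - <<'E'
from h import *
print(rel([448.5,-340,27]))
E
```

```text
(array([6.3200e-02, 9.0000e-04, 1.5876e+00]), array([0., 0., 0.]))
```

Call:
send_rows --offset '[[0.06, 0, 0.4], [0.06, 0, 0.8], [0.06, 0, 0.8], [0.06, 0, 0.8]]' --delta_rot '[[0, 0, 0], [0, 0, 0], [0, 0, 0], [0, 0, 0]]'

```text
time: 12.98
tool_pos: [449.4, -341.3, 123.0]
tcp_rot: [-3.142, 0.002, 2.402]
contact_force: [-0.0, -0.5, 0.3]
grip_width: 50.4
finger_force: 0.0
```

```bash
python3 - <<'E'
from h import *
optics.capture('wrist'); q('wrist',[('round_stamp',0)]); print(rel([448.5,-340,27]))
E
```

```text
wrist round_stamp [327.6 195.5] 0.85 [ 449.8 -338.7    0. ]
(array([0.0191, 0.0034, 0.8051]), array([0., 0., 0.]))
```

Call:
send_rows --offset '[[0.01, 0.01, 0.3], [0.01, 0.01, 0.6], [0.01, 0.01, 0.79], [0.01, 0.01, 0.79], [0.01, 0.01, 0.79]]' --delta_rot '[[0, 0, 0], [0, 0, 0], [0, 0, 0], [0, 0, 0], [0, 0, 0]]'

```text
time: 13.7
tool_pos: [449.5, -339.7, 28.4]
tcp_rot: [-3.142, 0.003, 2.402]
contact_force: [-0.2, -0.7, 1.3]
grip_width: 50.3
finger_force: 0.0
```

Call:
send_rows --offset '[[0, 0, 0], [0, 0, 0], [0, 0, 0], [0, 0, 0], [0, 0, 0], [0, 0, 0]]' --delta_rot '[[0, 0, 0], [0, 0, 0], [0, 0, 0], [0, 0, 0], [0, 0, 0], [0, 0, 0]]' --grip 0

```text
time: 14.45
tool_pos: [448.6, -339.0, 27.0]
tcp_rot: [-3.142, 0.001, 2.402]
contact_force: [-1.1, 1.6, 5.6]
grip_width: 25.4
finger_force: 30.0
```

Call:
send_rows --offset '[[0, 0, -0.3], [0, 0, -0.7], [0, 0, -1], [0, 0, -1], [0, 0, -1]]' --delta_rot '[[0, 0, 0], [0, 0, 0], [0, 0, 0], [0, 0, 0], [0, 0, 0]]'

```text
time: 15.08
tool_pos: [447.9, -338.2, 145.2]
tcp_rot: [3.141, -0.002, 2.402]
contact_force: [-0.3, 0.1, -1.3]
grip_width: 25.7
finger_force: 30.0
```

```bash
python3 - <<'E'
from h import *
print(rel([540,57,190],[np.pi,0,2.402]))
E
```

```text
(array([ 1.653 ,  2.9505, -0.3687]), array([ 0.    , -0.0004,  0.    ]))
```

Call:
send_rows --offset '[[0.29, 0.46, -0.2], [0.58, 0.93, -0.37], [0.58, 0.93, -0.37]]' --delta_rot '[[0, 0, 0], [0, 0, 0], [0, 0, 0]]'

```text
time: 15.45
tool_pos: [472.2, -206.3, 190.3]
tcp_rot: [3.141, -0.002, 2.405]
contact_force: [-0.1, -0.6, -0.8]
grip_width: 25.8
finger_force: 30.0
```

Call:
send_rows --offset '[[0.29, 0.46, 0], [0.58, 0.93, 0], [0.58, 0.93, 0]]' --delta_rot '[[0, 0, 0], [0, 0, 0], [0, 0, 0]]'

```text
time: 15.82
tool_pos: [495.6, -77.1, 189.4]
tcp_rot: [-3.141, -0.003, 2.406]
contact_force: [0.9, -0.4, -1.7]
grip_width: 25.4
finger_force: 30.0
```

Call:
send_rows --offset '[[0.29, 0.46, 0], [0.58, 0.93, 0], [0.58, 0.93, 0], [0.58, 0.93, 0], [0.58, 0.93, 0], [0.58, 0.93, 0], [0.58, 0.93, 0], [0.58, 0.93, 0]]' --delta_rot '[[0, 0, -0.028], [0, 0, -0.056], [0, 0, -0.084], [0, 0, -0.112], [0, 0, -0.14], [0, 0, -0.148], [0, 0, -0.148], [0, 0, -0.148]]'

```text
time: 16.82
tool_pos: [519.8, 48.4, 190.2]
tcp_rot: [3.141, -0.001, -2.953]
contact_force: [-1.1, -0.0, -1.4]
grip_width: 25.3
finger_force: 30.0
```

```bash
python3 - <<'E'
from h import *
s=get_obs(); print(s['time'],s['tool_pos'],s['tcp_rot'],s['joint_positions'],s['grip_width'])
a=save('wrist','w3.png'); q('wrist',[('round_nest_hole0',38),('rect_nest_hole0',38),('lid_hinge',86),('round_stamp',s['tool_pos'][2]-27)])
E
```

```text
16.825 [519.77108296  48.41755491 190.21186907] [ 3.14146275e+00 -1.24108264e-03 -2.95313126e+00] [-5.38923242e-02  3.69826036e-01  1.58873882e+00 -1.85413689e-04
  1.18426379e+00 -1.81307996e+00] 25.34290198156193
wrist rect_nest_hole0 [441.2 234.2] 0.6 [545.4 189.8  38. ]
wrist round_stamp [ 77.6 204.9] 0.69 [ 531.5 -116.1  163.2]
wrist round_stamp [328.  235.4] 0.65 [521.5  52.1 163.2]
```

View pics/w3.png

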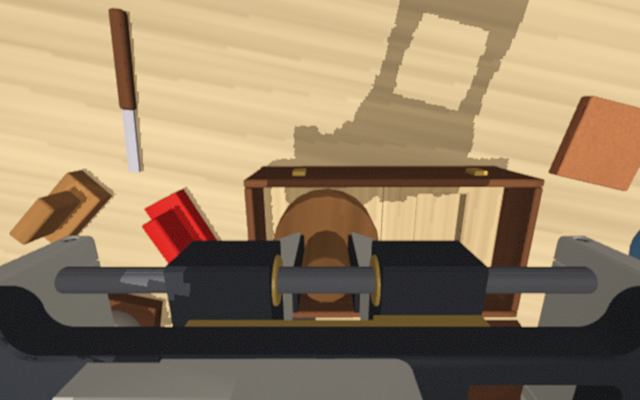

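The wrist view shows the stamp held over the case. The front rim's outer corners are at (245,183) and (543,181).

```bash
python3 - <<'E'
from h import *
L=ray('wrist',(245,183),85);Rr=ray('wrist',(543,181),85);v=Rr-L
print(L,Rr,np.linalg.norm(v),yaw:=np.arctan2(-v[0],v[1]))
c=(L+Rr)/2+75*np.array([np.cos(yaw),np.sin(yaw),0]);print('centre',c)
img=cv2.imread('pics/m2.png')  # top half zoomed by 2 from (200,120) at row 300
t=img[300:]; t=t[80:240,20:280]; cv2.imwrite('pics/nest.png',cv2.resize(t,(780,480),interpolation=cv2.INTER_CUBIC))
E
```

```text
[516.  -26.8  85. ] [462.2 243.9  85. ] 275.99443834976097 0.1961875735121402
centre [562.66126493 123.16985982  85.        ]
```

View pics/nest.png

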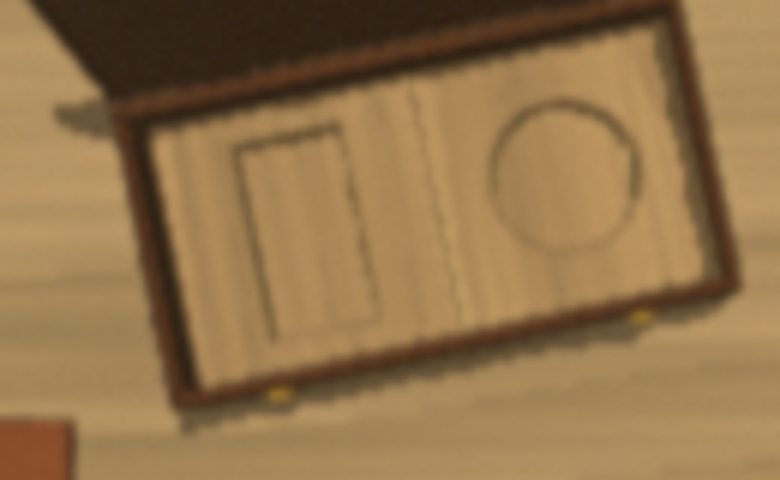

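The nest crop shows the round mouth centred at (565,176). The rect mouth's corners are (235,147), (338,125), (378,318) and (272,340).

```bash
python3 - <<'E'
from h import *
m=lambda u,v:ray('top',(210+(u+.5)/6-.5,160+(v+.5)/6-.5),38)
k=lambda u,v,z:ray('top',(210+(u+.5)/6-.5,160+(v+.5)/6-.5),z)
print('round',m(565,176)); print('size',m(490,176)-m(640,176),m(565,98)-m(565,253))
P=[m(235,147),m(338,125),m(378,318),m(272,340)]; print('rect',np.mean(P,0),[np.linalg.norm(P[i]-P[(i+1)%4]).round(1) for i in range(4)])
F=[k(178,405,85),k(738,288,85)]; print(F,np.linalg.norm(F[0]-F[1]),np.arctan2(*( (F[1]-F[0])[:2])*[1,-1]) if 0 else (F[1]-F[0]))
print('block split', m(408,85),m(462,320))
yaw=.19
c=np.array([561,120]);e=np.array([np.cos(yaw),np.sin(yaw)]);n=np.array([-e[1],e[0]])
for p in (m(565,176),np.mean(P,0)): d=p[:2]-c; print(d@e,d@n)
E
```

```text
round [572.8  56.3  38. ]
size [ 1.7 74.7  0. ] [77.5 -1.7  0. ]
rect [547.775 185.925  38.   ] [np.float64(52.4), np.float64(98.4), np.float64(53.7), np.float64(98.1)]
[array([463.8, 241.2,  85. ]), array([513.2, -26.9,  85. ])] 272.6132241840076 [  49.4 -268.1    0. ]
block split [620.2 133.7  38. ] [502.3 109.   38. ]
-0.44266163561934313 -64.78220473769282
-0.5364833581001189 67.23628808617029
```

Call:
send_rows --offset '[[-0.22, -0.01, 0], [-0.446, -0.017, 0], [-0.446, -0.017, 0.2], [-0.446, -0.017, 0.5], [-0.446, -0.017, 0.7], [-0.446, -0.017, 0.8], [-0.446, -0.017, 0.8]]' --delta_rot '[[0, 0, 0], [0, 0, 0], [0, 0, 0], [0, 0, 0], [0, 0, 0], [0, 0, 0], [0, 0, 0]]'

```text
time: 17.95
tool_pos: [572.5, 57.5, 94.6]
tcp_rot: [3.141, -0.001, -2.951]
contact_force: [0.4, -0.1, -1.6]
grip_width: 25.0
finger_force: 30.0
```

```bash
python3 - <<'E'
from h import *
print(rel([572.8,56.5,47]), get_obs()['tool_pos'])
optics.capture('top')
q('top',[('round_stamp',get_obs()['tool_pos'][2]-27)])
E
```

```text
(array([-0.001 , -0.0083,  0.3964]), array([0., 0., 0.])) [572.54523934  57.45376953  94.57199579]
top round_stamp [300.7 186.8] 0.39 [576.6  63.9  68.5]
```

Call:
send_rows --offset '[[0, -0.006, 0.1], [0, -0.006, 0.2], [0, -0.006, 0.24], [0, -0.006, 0.28], [0, -0.006, 0.28]]' --delta_rot '[[0, 0, 0], [0, 0, 0], [0, 0, 0], [0, 0, 0], [0, 0, 0]]'

```text
time: 18.68
tool_pos: [572.7, 56.7, 61.0]
tcp_rot: [3.141, -0.001, -2.951]
contact_force: [-0.6, -0.1, -1.0]
grip_width: 25.5
finger_force: 30.0
```

Call:
send_rows --offset '[[0, 0, 0.04], [0, 0, 0.08], [0, 0, 0.11], [0, 0, 0.11]]' --delta_rot '[[0, 0, 0], [0, 0, 0], [0, 0, 0], [0, 0, 0]]'

```text
time: 19.18
tool_pos: [572.7, 56.7, 47.8]
tcp_rot: [3.141, -0.001, -2.951]
contact_force: [0.2, -0.1, -0.2]
grip_width: 25.5
finger_force: 30.0
```

Call:
send_rows --offset '[[0, 0, 0], [0, 0, 0], [0, 0, 0], [0, 0, -0.2], [0, 0, -0.6], [0, 0, -1], [0, 0, -1], [0, 0, -1]]' --delta_rot '[[0, 0, 0], [0, 0, 0], [0, 0, 0], [0, 0, 0], [0, 0, 0], [0, 0, 0], [0, 0, 0], [0, 0, 0]]' --grip 0.55

```text
time: 20.18
tool_pos: [572.4, 56.7, 167.6]
tcp_rot: [3.141, -0.001, -2.951]
contact_force: [0.1, 0.6, -0.0]
grip_width: 50.4
finger_force: 0.0
```

Call:
send_rows --offset '[[0.28, -0.37, -0.1], [0.56, -0.74, -0.25], [0.56, -0.74, -0.25]]' --delta_rot '[[0, 0, 0], [0, 0, 0], [0, 0, 0]]'

```text
time: 20.55
tool_pos: [522.4, -46.0, 197.8]
tcp_rot: [-3.141, -0.001, -2.955]
contact_force: [0.6, 0.7, -0.5]
grip_width: 50.7
finger_force: 0.0
```

Call:
send_rows --offset '[[-0.08, -0.43, 0], [-0.16, -0.87, 0], [-0.16, -0.87, 0]]' --delta_rot '[[0, 0, 0], [0, 0, 0], [0, 0, 0]]'

```text
time: 20.92
tool_pos: [562.7, -144.3, 195.7]
tcp_rot: [3.14, -0.002, -2.954]
contact_force: [0.2, 0.3, -0.4]
grip_width: 50.5
finger_force: 0.0
```

Call:
send_rows --offset '[[-0.08, -0.43, 0], [-0.16, -0.87, 0], [-0.16, -0.87, 0], [-0.16, -0.87, 0], [-0.16, -0.87, 0], [-0.16, -0.87, 0], [-0.16, -0.87, 0]]' --delta_rot '[[0, 0, 0.028], [0, 0, 0.056], [0, 0, 0.084], [0, 0, 0.112], [0, 0, 0.14], [0, 0, 0.148], [0, 0, 0.148]]'

```text
time: 21.8
tool_pos: [600.8, -239.2, 196.7]
tcp_rot: [-3.141, -0.003, 2.404]
contact_force: [-0.5, 0.8, 0.3]
grip_width: 50.2
finger_force: 0.0
```

```bash
python3 - <<'E'
from h import *
s=get_obs(); print(s['time'],s['tool_pos'],s['tcp_rot'])
a=save('wrist','w4.png'); q('wrist',[('rect_stamp',0)])
for d in finder.silhouettes('rect_stamp','wrist'): print(d['box'],d['confidence'])
b=optics.capture('top'); q('top',[('rect_stamp',0),('round_stamp',20)])
cv2.imwrite('pics/m4.png',np.vstack([a[:300],cv2.resize(b[120:270,200:520],(640,300))])[:,:,::-1])
E
```

```text
21.8 [ 600.8256908  -239.18204892  196.71691275] [-3.14147796e+00 -2.78550196e-03  2.40399362e+00]
wrist rect_stamp [324.1 191.2] 0.92 [ 607.6 -248.2    0. ]
wrist rect_stamp [409.1 113.7] 0.8 [ 605.7 -111.7    0. ]
[369.1, 84.4, 459.3, 143.4] 0.89
[299.7, 154.3, 342.5, 233.2] 0.68
top rect_stamp [358.  179.2] 0.89 [ 602.2 -110.4    0. ]
top rect_stamp [405.1 177.3] 0.57 [ 604.7 -256.1    0. ]
top round_stamp [300.3 186.2] 0.96 [582.9  67.3  20. ]
```

View pics/m4.png

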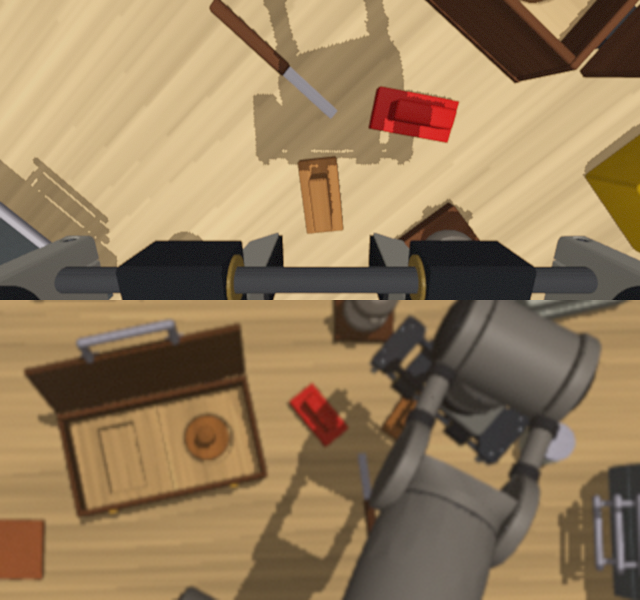

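```bash
python3 - <<'E'
from h import *
q('top',[('maquette',0)]);q('wrist',[('maquette',0)])
a=cv2.imread('pics/w4.png')
for e in [((300,163),(308,233)),((338,158),(343,230))]:
  p,r=ray('wrist',e[0],22),ray('wrist',e[1],22); d=p-r; print(p,r,np.arctan2(d[1],d[0]),np.linalg.norm(d))
for s in finder.silhouettes('rect_stamp','wrist'):
  cs,_=cv2.findContours(s['region'].astype(np.uint8),0,1); k=max(cs,key=cv2.contourArea)[:,0]
  w=np.array([ray('wrist',p,15)[:2] for p in k],np.float32); print(cv2.minAreaRect(w))
hsv=a[158:232,295:350]; cv2.imwrite('pics/st.png',cv2.resize(a[145:245,280:360],(640,800)[:1]+(600,) if 0 else (480,600),interpolation=cv2.INTER_CUBIC))
E
```

```text
top maquette [378.3 121.2] 0.59 [ 782.  -178.7    0. ]
wrist maquette [438.5 246.2] 0.69 [ 766.3 -188.     0. ]
[ 560.9 -244.    22. ] [ 629.9 -296.5   22. ] 2.491171240046268 86.70207609971055
[ 586.1 -207.8   22. ] [ 656. -262.   22.] 2.482036841103891 88.45139908446896
((607.09033203125, -113.529052734375), (95.67670440673828, 48.417564392089844), 37.6889762878418)
((606.4112548828125, -254.01336669921875), (47.27681350708008, 93.55194091796875), 53.29564666748047)
```

View pics/st.png

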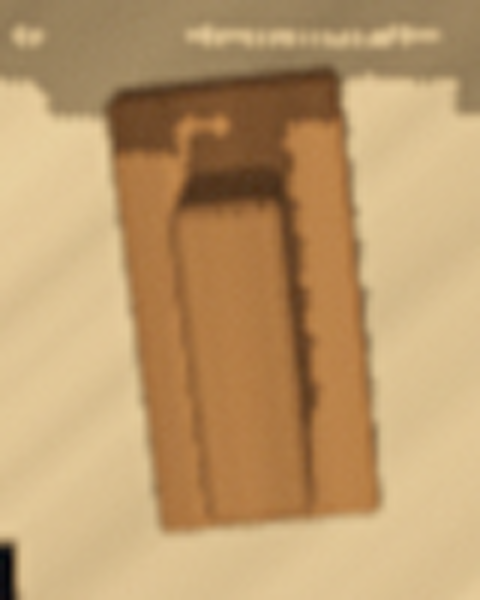

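```bash
python3 - <<'E'
from h import *
print(rel([608,-251,100],[np.pi,0,2.487]))
E
```

```text
(array([-0.0999, -0.0223,  0.8178]), array([ 0.    , -0.    , -0.0135]))
```

Call:
send_rows --offset '[[-0.1, -0.02, 0.3], [-0.1, -0.02, 0.6], [-0.1, -0.02, 0.75], [-0.1, -0.02, 0.75], [-0.1, -0.02, 0.75]]' --delta_rot '[[0, 0, -0.0135], [0, 0, -0.0135], [0, 0, -0.0135], [0, 0, -0.0135], [0, 0, -0.0135]]'

```text
time: 22.88
tool_pos: [609.1, -251.2, 109.8]
tcp_rot: [3.141, 0.003, 2.487]
contact_force: [-0.6, -0.0, -0.6]
grip_width: 50.3
finger_force: 0.0
```

```bash
python3 - <<'E'
from h import *
s=get_obs(); print(s['tool_pos'],s['tcp_rot'])
a=save('wrist','w5.png'); q('wrist',[('rect_stamp',0)])
cv2.imwrite('pics/w5c.png',cv2.resize(a[130:250,260:380],(600,600),interpolation=cv2.INTER_CUBIC)[:,:,::-1])
for z in (0,22): print(proj('wrist',[608,-251,z]))
print(rel([608,-251,27],[np.pi,0,2.487]))
E
```

```text
[ 609.05266257 -251.21568365  109.76410541] [3.14106771e+00 2.61410832e-03 2.48699369e+00]
wrist rect_stamp [328.3 199.1] 0.84 [ 609.4 -247.7    0. ]
wrist rect_stamp [446.1 105.4] 0.78 [ 604.7 -114.2    0. ]
[324.7 200. ]
[324.6 206.6]
(array([ 0.0098, -0.004 ,  0.691 ]), array([ 0.0001,  0.0005, -0.    ]))
```

View pics/w5c.png

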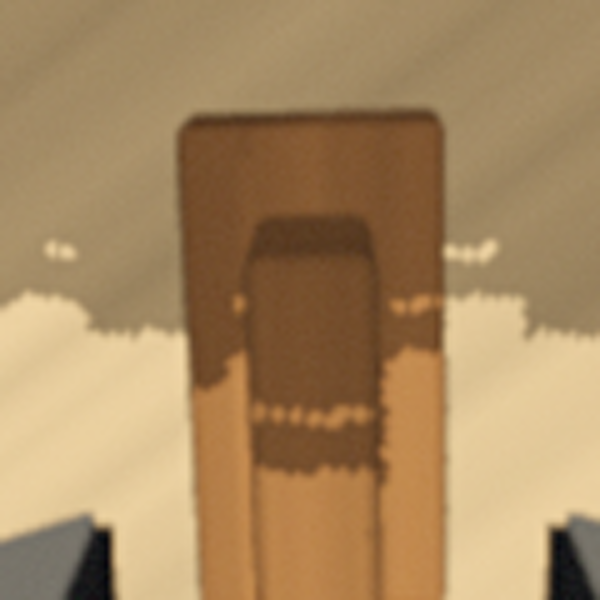

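The stamp lies aligned between the fingers; its far base edge is near row 154, column 322. I check how far along the bar the tool stands.

```bash
python3 - <<'E'
from h import *
e=ray('wrist',(322,153.8),22); x=np.array([np.cos(2.487),np.sin(2.487),0]); print(e, e-45*x)
e=ray('wrist',(322.3,130/1+216/5),60); print(e-30*x)
E
```

```text
[ 569.9 -224.4   22. ] [ 605.59832005 -251.79762664   22.        ]
[ 601.79888003 -248.06508443   60.        ]
```

```bash
python3 - <<'E'
from h import *
x=np.array([np.cos(2.487),np.sin(2.487),0])
for v,z,l in ((110,0,45),(127,22,45),(216,22,30),(256,60,30)): print(ray('wrist',(322.3,130+(v+.5)/5-.5),z)-l*x)
E
```

```text
[ 605.99832005 -252.09762664    0.        ]
[ 606.59832005 -252.29762664   22.        ]
[ 606.59888003 -252.36508443   22.        ]
[ 606.19888003 -251.56508443   60.        ]
```

Call:
send_rows --offset '[[0.015, -0.01, 0.3], [0.015, -0.015, 0.55], [0.015, -0.015, 0.69], [0.015, -0.015, 0.69], [0.015, -0.015, 0.69]]' --delta_rot '[[0, 0, 0], [0, 0, 0], [0, 0, 0], [0, 0, 0], [0, 0, 0]]'

```text
time: 23.6
tool_pos: [606.6, -251.6, 26.9]
tcp_rot: [3.141, 0.003, 2.487]
contact_force: [0.4, -0.3, -0.3]
grip_width: 50.6
finger_force: 0.0
```

Call:
send_rows --offset '[[0, 0, 0], [0, 0, 0], [0, 0, 0], [0, 0, 0], [0, 0, 0], [0, 0, 0]]' --delta_rot '[[0, 0, 0], [0, 0, 0], [0, 0, 0], [0, 0, 0], [0, 0, 0], [0, 0, 0]]' --grip 0

```text
time: 24.35
tool_pos: [605.7, -251.2, 25.6]
tcp_rot: [3.141, 0.0, 2.487]
contact_force: [0.4, 0.5, 2.7]
grip_width: 20.0
finger_force: 29.8
```

Call:
send_rows --offset '[[0, 0, -0.3], [0, 0, -0.7], [0, 0, -1], [0, 0, -1], [0, 0, -1]]' --delta_rot '[[0, 0, 0], [0, 0, 0], [0, 0, 0], [0, 0, 0], [0, 0, 0]]'

```text
time: 24.98
tool_pos: [604.9, -250.7, 143.8]
tcp_rot: [-3.141, -0.002, 2.487]
contact_force: [-0.1, 0.5, -2.0]
grip_width: 20.0
finger_force: 29.8
```

```bash
python3 - <<'E'
from h import *
s=get_obs();print(s['tool_pos'],s['tcp_rot']);print(rel([515,180,200]))
E
```

```text
[ 604.94603657 -250.741187    143.81698424] [-3.14138223e+00 -2.45568799e-03  2.48689602e+00]
(array([ 2.7814,  2.3908, -0.4619]), array([0., 0., 0.]))
```

Call:
send_rows --offset '[[0.3, 0.1, -0.25], [0.65, 0.2, -0.46], [0.97, 0.306, -0.46], [0.97, 0.306, -0.46]]' --delta_rot '[[0, 0, 0], [0, 0, 0], [0, 0, 0], [0, 0, 0]]'

```text
time: 25.48
tool_pos: [533.7, -148.8, 199.2]
tcp_rot: [-3.141, -0.004, 2.489]
contact_force: [-0.3, -0.5, -1.9]
grip_width: 20.0
finger_force: 29.8
```

Call:
send_rows --offset '[[0.3, 0.35, 0], [0.6, 0.7, 0], [0.6, 0.7, 0]]' --delta_rot '[[0, 0, 0], [0, 0, 0], [0, 0, 0]]'

```text
time: 25.85
tool_pos: [529.3, -38.0, 199.1]
tcp_rot: [-3.141, -0.003, 2.491]
contact_force: [-0.1, -1.2, -1.8]
grip_width: 19.8
finger_force: 29.8
```

Call:
send_rows --offset '[[0.3, 0.35, 0], [0.6, 0.7, 0], [0.6, 0.7, 0]]' --delta_rot '[[0, 0, 0], [0, 0, 0], [0, 0, 0]]'

```text
time: 26.22
tool_pos: [523.7, 71.6, 199.4]
tcp_rot: [-3.141, -0.002, 2.491]
contact_force: [-0.6, -0.1, 0.4]
grip_width: 20.0
finger_force: 29.8
```

Call:
send_rows --offset '[[0.3, 0.35, 0], [0.6, 0.7, 0], [0.6, 0.7, 0], [0.6, 0.7, 0], [0.6, 0.7, 0], [0.6, 0.7, 0], [0.6, 0.7, 0]]' --delta_rot '[[0, 0, -0.028], [0, 0, -0.056], [0, 0, -0.084], [0, 0, -0.112], [0, 0, -0.1345], [0, 0, -0.1345], [0, 0, -0.1345]]'

```text
time: 27.1
tool_pos: [518.3, 179.1, 200.0]
tcp_rot: [-3.141, -0.001, -2.955]
contact_force: [0.7, 0.0, -1.5]
grip_width: 19.7
finger_force: 29.8
```

```bash
python3 - <<'E'
from h import *
s=get_obs();print(s['time'],s['tool_pos'],s['tcp_rot'],s['joint_positions']);print(rel([547.8,186,90],[np.pi,0,.191+np.pi]))
E
```

```text
27.1 [518.27076037 179.11078436 200.01814237] [-3.14136163e+00 -7.48739006e-04 -2.95519720e+00] [ 1.93093430e-01  4.07206525e-01  1.50119484e+00 -2.39464179e-04
  1.23394156e+00 -1.56401921e+00]
(array([-0.2531,  0.011 ,  0.9166]), array([-0.    , -0.0001, -0.0007]))
```

Call:
send_rows --offset '[[-0.25, 0.01, 0], [-0.25, 0.01, 0.2], [-0.25, 0.01, 0.5], [-0.25, 0.01, 0.75], [-0.25, 0.01, 0.92], [-0.25, 0.01, 0.92], [-0.25, 0.01, 0.92]]' --delta_rot '[[0, 0, -0.001], [0, 0, -0.001], [0, 0, -0.001], [0, 0, -0.001], [0, 0, -0.001], [0, 0, -0.001], [0, 0, -0.001]]'

```text
time: 27.98
tool_pos: [547.8, 187.0, 91.0]
tcp_rot: [-3.142, 0.001, -2.946]
contact_force: [0.1, -0.1, 0.3]
grip_width: 19.8
finger_force: 29.8
```

```bash
python3 - <<'E'
from h import *
print(rel([547.8,186,46],[np.pi,0,.191+np.pi]))
E
```

```text
(array([ 0.0019, -0.0081,  0.375 ]), array([0.    , 0.0002, 0.0007]))
```

Underside is at about z 65; I go 4 mm into the mouth and check the force.

Call:
send_rows --offset '[[0, -0.006, 0.1], [0, -0.006, 0.2], [0, -0.006, 0.24], [0, -0.006, 0.27], [0, -0.006, 0.27]]' --delta_rot '[[0, 0, 0.0007], [0, 0, 0.0007], [0, 0, 0.0007], [0, 0, 0.0007], [0, 0, 0.0007]]'

```text
time: 28.6
tool_pos: [547.1, 186.4, 57.6]
tcp_rot: [3.142, -0.0, -2.949]
contact_force: [-0.9, 0.1, -1.2]
grip_width: 19.7
finger_force: 29.8
```

Call:
send_rows --offset '[[0, 0, 0.04], [0, 0, 0.07], [0, 0, 0.09], [0, 0, 0.09]]' --delta_rot '[[0, 0, 0], [0, 0, 0], [0, 0, 0], [0, 0, 0]]'

```text
time: 29.1
tool_pos: [547.0, 186.4, 46.7]
tcp_rot: [3.142, -0.0, -2.949]
contact_force: [0.7, 0.9, -0.6]
grip_width: 19.8
finger_force: 29.8
```

Seated with no side force. I release it, rise and pull away to the front.

Call:
send_rows --offset '[[0, 0, 0], [0, 0, 0], [0, 0, 0], [0, 0, -0.2], [0, 0, -0.6], [0, 0, -1], [0, 0, -1], [0, 0, -1]]' --delta_rot '[[0, 0, 0], [0, 0, 0], [0, 0, 0], [0, 0, 0], [0, 0, 0], [0, 0, 0], [0, 0, 0], [0, 0, 0]]' --grip 0.5

```text
time: 30.1
tool_pos: [546.7, 186.3, 166.4]
tcp_rot: [3.142, -0.001, -2.949]
contact_force: [0.6, -0.0, 0.2]
grip_width: 45.6
finger_force: 0.0
```

Call:
send_rows --offset '[[0.4, 0, -0.3], [0.9, 0, -0.6], [0.9, 0, -0.6], [0.9, 0, -0.6]]' --delta_rot '[[0, 0, 0], [0, 0, 0], [0, 0, 0], [0, 0, 0]]'

```text
time: 30.6
tool_pos: [441.0, 165.7, 238.2]
tcp_rot: [3.142, -0.001, -2.949]
contact_force: [0.2, 0.3, -0.5]
grip_width: 46.0
finger_force: 0.0
```

Call:
send_rows --offset '[[0, -0.5, 0], [0, -1, 0], [0, -1, 0], [0, -1, 0]]' --delta_rot '[[0, 0, 0], [0, 0, 0], [0, 0, 0], [0, 0, 0]]'

```text
time: 31.1
tool_pos: [464.3, 48.1, 237.5]
tcp_rot: [3.14, -0.002, -2.951]
contact_force: [-0.0, 0.2, 0.1]
grip_width: 45.8
finger_force: 0.0
```

Call:
send_rows --offset '[[0, -0.5, 0], [0, -1, 0], [0, -1, 0], [0, -1, 0]]' --delta_rot '[[0, 0, 0], [0, 0, 0], [0, 0, 0], [0, 0, 0]]'

```text
time: 31.6
tool_pos: [487.0, -68.4, 238.3]
tcp_rot: [3.14, -0.001, -2.948]
contact_force: [-0.3, -0.9, -0.6]
grip_width: 46.0
finger_force: 0.0
```

```bash
python3 - <<'E'
from h import *
b=optics.capture('top'); q('top',[('rect_stamp',20),('round_stamp',20)])
s=optics.capture('scene')
cv2.imwrite('pics/fin.png',np.vstack([cv2.resize(b[120:250,200:420],(660,300)),cv2.resize(s[120:260,240:548],(660,300))])[:,:,::-1])
E
```

```text
top rect_stamp [260.8 195.7] 0.93 [556.8 187.6  20. ]
top rect_stamp [360.5 178.3] 0.86 [ 602.7 -116.1   20. ]
top rect_stamp [377.8 280.9] 0.54 [ 292.4 -159.1   20. ]
top round_stamp [300.1 187.5] 0.61 [578.9  68.   20. ]
top round_stamp [259.7 200.2] 0.5 [543.2 191.2  20. ]
```

View pics/fin.png

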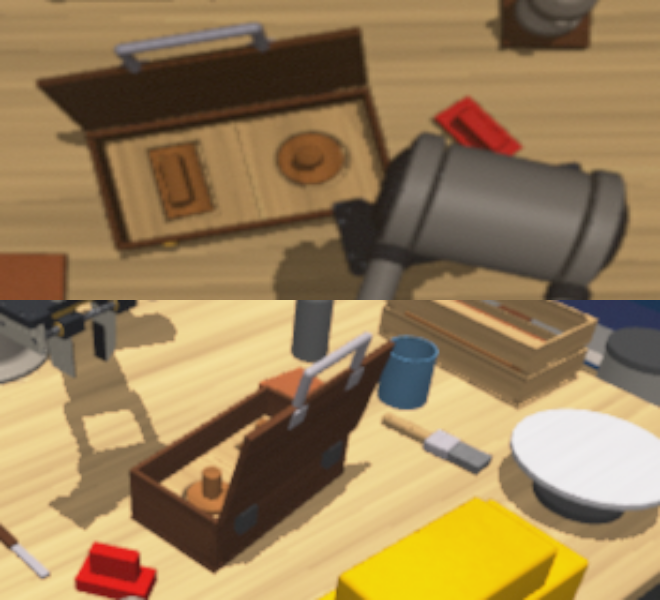

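Both stamps are seated in their nests with handles up: the rect at (182,180) and the round at (310,158). The lid is open on its stop and the bystanders in view are undisturbed. I hand in the job.

```bash
python3 -c "
from plant import ticket; print(ticket.close_job())"
```

```text
the job is handed in; nothing more can be done
None
```

The job is handed in at about 32 s of the 72 s allowed: the lid is open on its stop, both stamps look seated in their matching nests with handles up, and I saw no bystander disturbed; the hand-in call returned no verdict.

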